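# Refit the hob's control knob and hold it in at full flame

### The job

One of the two gas controls on the table hob has lost its knob: take the black knob from the draining tray, turn it so that its key flat matches the flat of the bare brass spindle, push it fully home and press the spindle all the way in. Keeping it pressed in, turn it a quarter turn anticlockwise (seen from above), from the white off dot to the large flame mark, and finish there still gripping the knob and holding it pressed fully in, as one does until the flame safety valve catches. Leave the other burner's knob at off and do not disturb the cup or the wrap carton.

Things in the scene. Friction and masses are not known exactly. Their poses are not given: they have to be found in the camera images.
- hob: Two-burner gas hob, fixed, placed and turned differently each time: black glass top 510 (its x) by 300 mm, 75 mm above the table. Origin: centre of its underside; x points from the control end, which faces the robot, to the back; z up. Controls at x = -200 mm, y = +60 and -60 mm; either may be the bare one. Iron pan supports stand 40 mm above the glass, no nearer than 76 mm to a control's axis.
- valve: The bare control's aluminium bezel, 56 mm across, 3 mm high, fixed in the glass; origin on the spindle's axis at the glass, axes as the hob's. Printed on the glass 39 mm from the axis: a white dot (off) towards +x, a large orange flame towards +y, a small flame towards -x.
- spindle_tip (a point): Centre of the top end of the bare brass D-spindle: upright, 10 mm diameter, one flat 1.5 mm from the axis (6.5 mm thick there), tip tapered over 3 mm; the upper 15 mm are D-shaped. The tip stands 24 mm above the glass. The point moves and turns with the spindle: z up the shaft, the flat faces -x; at the start (off) its axes are the hob's.
- valve_press (a joint): How far the spindle is pushed in, m: 0 = out (start), 0.005 = all the way in, at a hard stop. A spring pushes it out with 6 N at the start of the travel and 10 N at its end.
- spindle (a joint): Angle of the spindle, rad: 0 = off (start, a stop), growing anticlockwise seen from above; 1.57 = large flame; travel ends at 3.4. About 0.02 N m of friction; it stays where it is left. The knob's fit has 0.1 to 0.2 rad of lost motion either way, so the spindle follows a little behind the knob.
- knob: Loose black knob, 30 to 60 g, upright (bore down) in the tray. Origin: on the bore axis in the underside; z up, x towards the pointer end. Flange 46 mm across, 4 mm high; drum 35 mm across up to 15 mm; on it a bar grip along x, 40 mm long, 14 mm thick (y), from 15 to 35 mm height. A white pointer line runs along the top of the bar's +x half and down that end.
- knob_bore (a point): Centre of the closed end of the knob's bore, on its axis 13 mm above the underside; axes as the knob's. D-shaped bore, 11.2 mm across, flat 2.0 mm from the axis on the -x side (opposite the pointer); wider mouth (15.6 mm) in the first 3.5 mm. With knob x along spindle x it goes down until this point meets spindle_tip: home, pointer at off, underside 11 mm above the glass.
- other_knob (a joint): Angle of the other burner's knob (same shape, already fitted), rad: 0 = off (start), grows anticlockwise. Leave it at off.
- other_knob_top (a point): Centre of the top of the other burner's knob, 46 mm above the glass.
- tray: White draining tray fixed to the table, 260 (its x) by 180 mm (y), rim 16 mm high, 4 mm walls, floor 4 mm above the table; origin at the centre of its underside. The knob stands in its end nearer the robot, the cup in its other end.
- cup: Blue ceramic tea cup, 68 mm across, 65 mm high, standing upright and loose in the tray; origin at the centre of its underside. Leave alone.
- carton: White and red wrap carton, 310 x 52 x 46 mm, loose on the table to the left (+y) of the hob; origin at the centre of its underside. Leave alone.
Not all that is in view belongs to the job. What is shaped like the knob but orange is not meant.

How it is judged (in metres and radians):
On the way, in this order (a step that is already met when the one before it is completed fails the run):
1. the knob is home on the spindle, key flats matched, and the spindle is pressed in while still at off (distance between knob_bore and spindle_tip below 0.003 m and angle between the x axis of knob and the x axis of spindle_tip, either way round below 0.4 rad and value of joint valve_press above 0.003 m and value of joint spindle below 0.4 rad), for 0.1 s.
2. kept pressed in, the knob has turned the spindle to the large flame (distance between knob_bore and spindle_tip below 0.003 m and value of joint valve_press above 0.003 m and value of joint spindle between 1.2 and 1.95 rad), for 0.2 s.
At the end, for the whole second after the job is handed in: Knob home on the spindle (bore end within 3 mm of the tip, upright, flats matched), spindle held pressed in by at least 3 of its 5 mm and standing at the large flame (1.2 to 1.95 rad), the fingers bearing on the knob with over 2 N, the other knob still at off (under 0.2 rad) (all of step 2 and angle between the x axis of knob and the x axis of spindle_tip, either way round below 0.4 rad and angle between knob's own z axis and vertical below 0.15 rad and contact force between knob and the fingers above 2 N and value of joint other_knob below 0.2 rad); the arm keeps its last pose, push and grip.
It fails at once if the spindle is turned from off without being kept pressed in (value of joint spindle above 0.5 rad and value of joint valve_press below 0.0015 m).
It fails at once if the other burner's knob is turned on (value of joint other_knob above 0.2 rad).
It fails at once if the cup is shifted or tipped (distance of cup from where it was at the start of the episode above 0.03 m or angle between cup's own z axis and vertical above 0.4 rad).
It fails at once if the wrap carton is shifted (distance of carton from where it was at the start of the episode above 0.03 m).
It also fails if it takes over 48 s, if anything falls off the work surface, if the arm or the gripper's body presses on something with over 40 N, if the wrist force passes 120 N, or if a joint passes its speed limit or range.

### The arm

A 6-joint arm with a two-finger parallel gripper is mounted at the origin on the work surface. World frame = base frame: x ahead of the robot, y to its left, z up, the work surface at z = 0. Lengths are in m, angles in degrees, forces in N, time in s.
With the tool pointing down it reaches from about 0.325 to 0.85 m from the base axis. Payload 15.5 kg.
Tool frame: the origin (TCP) lies at the very end of the fingers, on their centre line; the grasp point (between the pads) lies arm.grip_depth behind it (arm.grip_depth is the distance from the TCP to the grasp point, in m); z points along the fingers, y is the line along which they close (so a half turn about z gives the same grasp; the last joint's range is limited). The gripper opens to 91 mm and grips with 3 to 60 N. Pads are 32 mm wide; open, the fingers measure 118 mm over their backs; the gripper's body (76 mm by 178 mm) begins 60 mm behind the grasp point.
Start: joints at [-72.049, 28.281, 77.091, -0, 74.628, -5.472], TCP at [0.248, -0.573, 0.214] pointing down, gripper open.
Joint ranges: [-166.48, 166.48], [-47.26, 123.95], [12.59, 153.08], [-70.14, 250.14], [6.76, 159.57], [-176.63, 176.63]. Speed limits (degrees/s): [108.29, 108.29, 147.25, 172.46, 172.46, 172.46].

### API

Orientations are given as a 3x3 rotation matrix whose columns are the frame's x, y, z axes.
In Python, from rig import arm gives the robot as it stands. Calls block until the motion is done:
- arm.move_to(position, orientation): joint-space move of the TCP to a pose.
- arm.move_l(position, orientation=None, feed=0.15): straight line of the TCP; orientation=None keeps the orientation; feed is the mean speed in m/s.
- arm.move_joints(angles): joint-space move.
- arm.grip(opening): finger opening in m; the grip force is fixed at half the most; returns when the fingers have stopped.
- arm.sleep(seconds).
- arm.solve_ik(position, orientation): joint angles nearest the present ones, or None.
- arm.snapshot(name): name is "side" or "top" or "wrist"; returns the picture (420x560x3 uint8, red, green, blue); there is no depth.
- arm.get_calibration(name): a dict with "intrinsics" (3x3 intrinsics, pixels), "k1" (the pictures are not rectified: a ray, as slopes to the right and down, at radius r is drawn at 1 + k1 r^2 times it, then the intrinsics apply), "cam_to_world" (4x4, takes a point from camera to world coordinates). Camera axes: x right, y down, z forward; pixel columns grow to the right and rows downward; lengths in m; the calibration is good to about 2 mm. A picture is of the moment at which its call begins: read the wrist's pose just before it. get_calibration takes no time and is no camera call; for the wrist camera it gives the pose at the moment of the call.
A pose or a line that the arm cannot do raises arm.Unreachable and nothing moves.
- arm.sign_off(): hands the job in; it is judged then, once.
Readings, each from a call of its own:
- arm.current_t(): time.
- arm.current_joint_positions(): joint angles.
- arm.current_dq(): joint speeds.
- arm.current_tau(): joint torques, N m.
- arm.current_ee_pos(): TCP position.
- arm.current_tool_rot(): TCP orientation.
- arm.current_force(): force on the tool from outside, world axes, zero at the start.
- arm.current_torque(): the same for the moment, N m.
- arm.current_width(): finger opening in m.
- arm.current_grasp_force(): force on a finger pad.
Only numpy, scipy, OpenCV 4.12 (cv2) and the standard library are available. Lean on these libraries where they do the work, as an engineer would, in place of code of your own. Each camera call takes 0.05 s, during which the arm holds its last target. There are 200 camera calls.

## Working session

There is one attempt and no reset: what is moved stays moved. The work goes in short steps, each a Python script; the robot and the scene stay as the last script left them, time stands still between calls to the robot, and variables do not carry over. Pictures are saved under pics/ and viewed, at most 10 in all, crops included, and the job is handed in when it is done.

```bash
mkdir -p pics; ls; cat > h.py <<'E'
import numpy as np, cv2
from rig import arm
def save(img,n): cv2.imwrite(f'pics/{n}.png',cv2.cvtColor(img,cv2.COLOR_RGB2BGR))
def ray(c,uv):
    K=c['intrinsics'];d=np.array([c['k1'],0,0,0,0],float)
    # model: drawn = slope*(1+k1 r^2)  == OpenCV k1
    p=cv2.undistortPoints(np.array([[uv]],float),np.array(K,float),d)[0,0]
    T=np.array(c['cam_to_world']);return T[:3,3],T[:3,:3]@np.array([p[0],p[1],1.])
def onz(c,uv,z):
    o,d=ray(c,uv);return o+d*(z-o[2])/d[2]
def proj(c,P):
    T=np.linalg.inv(np.array(c['cam_to_world']));r=cv2.Rodrigues(T[:3,:3])[0]
    return cv2.projectPoints(np.atleast_2d(np.array(P,float)),r,T[:3,3],np.array(c['intrinsics'],float),np.array([c['k1'],0,0,0,0],float))[0][:,0]
def down(yaw): # tool z down; tool y along yaw+90 ... x axis at yaw (deg)
    a=np.radians(yaw);x=np.array([np.cos(a),np.sin(a),0]);z=np.array([0,0,-1.]);return np.column_stack([x,np.cross(z,x),z])
E
python3 - <<'E'
from h import *
for n in ('top','side'):
    save(arm.snapshot(n),n); c=arm.get_calibration(n); print(n,np.round(c['cam_to_world'],3).tolist(),c['k1'],np.round(c['intrinsics'],1).tolist())
print(arm.grip_depth,arm.current_t(),arm.current_tool_rot())
E
```

```text
pics
top [[0.028, -0.985, 0.169, 0.322], [-0.999, -0.024, 0.024, 0.012], [-0.02, -0.17, -0.985, 1.324], [0.0, 0.0, 0.0, 1.0]] -0.16528598301449673 [[481.6, 0.0, 275.2], [0.0, 481.6, 214.7], [0.0, 0.0, 1.0]]
side [[0.762, -0.414, 0.499, -0.225], [-0.648, -0.512, 0.564, -0.795], [0.022, -0.753, -0.658, 1.063], [0.0, 0.0, 0.0, 1.0]] -0.11713009700571682 [[496.6, 0.0, 274.0], [0.0, 496.6, 208.3], [0.0, 0.0, 1.0]]
0.0188 0.1 [[ 9.17585168e-01  3.97539092e-01 -3.61335518e-04]
 [ 3.97539249e-01 -9.17584597e-01  1.02624498e-03]
 [ 7.64165934e-05 -1.08531223e-03 -9.99999408e-01]]
```

View pics/top.png

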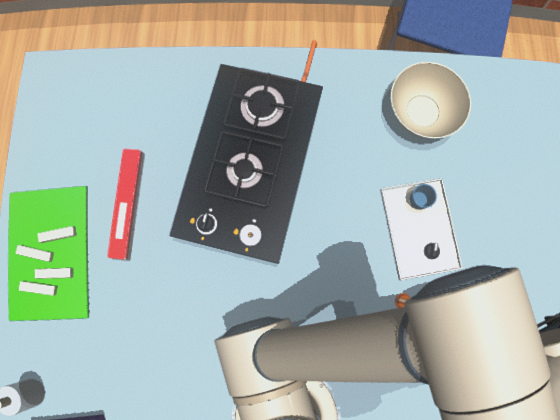

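View pics/side.png

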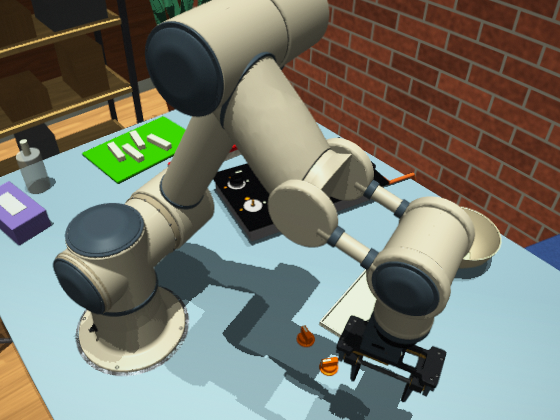

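Top view: the bare valve is at about (250,235) and the fitted other knob at (206,223). Candidates for the knob are the black one in the tray at (432,250), the fitted black one at (206,223), and the orange ones at (403,300) in top and at (306,336) and (330,366) in side. I choose the black one in the tray and check it in a close crop.

```bash
python3 - <<'E'
from h import *
im=cv2.imread('pics/top.png')
a=cv2.resize(im[200:270,170:290],None,fx=6,fy=6,interpolation=cv2.INTER_CUBIC)[:300*2]
b=cv2.resize(im[225:275,400:460],None,fx=6,fy=6,interpolation=cv2.INTER_CUBIC)
o=np.zeros((600,800,3),np.uint8); a2=cv2.resize(im[200:260,190:270],None,fx=5,fy=5,interpolation=cv2.INTER_CUBIC)
o[:300,:400]=a2; b2=cv2.resize(im[225:275,405:455],None,fx=8,fy=8,interpolation=cv2.INTER_CUBIC); o[:400,400:]=b2
cv2.imwrite('pics/crop1.png',o[:400])
c=arm.get_calibration('top')
for n,uv,z in [('valve',(250,235),.078),('other',(206,223),.1),('knob',(432,250),.03),('hobFL',(170,236),.075),('hobFR',(279,263),.075),('hobBR',(322,87),.075),('hobBL',(222,65),.075),('t1',(399,279),.016),('t2',(461,265),.016),('t3',(441,180),.016),('t4',(381,188),.016),('cup',(423,197),.065)]: print(n,onz(c,uv,z).round(4))
E
```

```text
valve [0.48   0.1075 0.078 ]
other [0.5054 0.2211 0.1   ]
knob [ 0.4565 -0.3857  0.03  ]
hobFL [0.4719 0.3199 0.075 ]
hobFR [0.4092 0.0299 0.075 ]
hobBR [ 0.9006 -0.0772  0.075 ]
hobBL [0.9639 0.2066 0.075 ]
t1 [ 0.3771 -0.2966  0.016 ]
t2 [ 0.4178 -0.4722  0.016 ]
t3 [ 0.6572 -0.4219  0.016 ]
t4 [ 0.629  -0.2487  0.016 ]
cup [ 0.5958 -0.3536  0.065 ]
```

View pics/crop1.png

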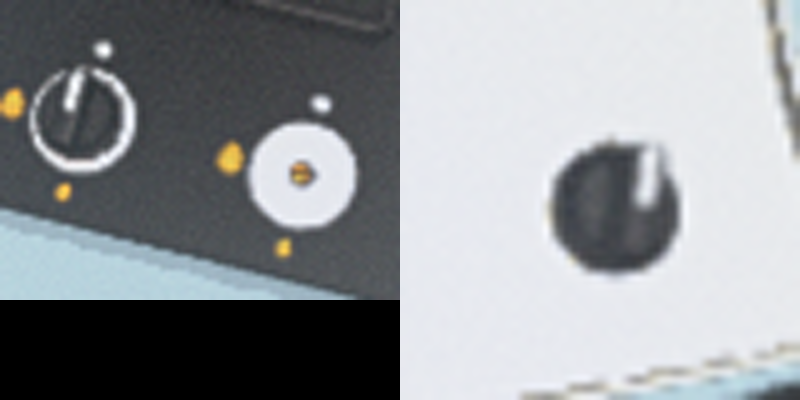

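The crop confirms it: the black knob in the tray has its flange centre at about (432,251) and its pointer towards +x. The valve is bare, with brass at (250.3,234.6), and the hob yaw is about -12.6°. Next I look with the wrist camera.

```bash
python3 - <<'E'
from h import *
c=arm.get_calibration('wrist');R=arm.current_tool_rot();p=arm.current_ee_pos()
T=np.array(c['cam_to_world']);print('cam in tool',(R.T@(T[:3,3]-p)).round(4),'axes',(R.T@T[:3,:3]).round(3).tolist(),c['k1'],c['intrinsics'][0][0])
for nm,P in (('k',[.4565,-.3857,.2]),('v',[.48,.1075,.2])):
  for yaw in (-10,170,80,-100,): 
    q=arm.solve_ik(P,down(yaw)); print(nm,yaw,None if q is None else np.round(q,1))
P=np.array([.4565,-.3857,.20]); arm.move_to(P,down(-10)) 
print(arm.current_t(),arm.current_force())
c=arm.get_calibration('wrist'); im=arm.snapshot('wrist'); save(im,'w1'); np.save('w1.npy',c,allow_pickle=True)
E
```

```text
cam in tool [ 7.79e-02 -1.00e-04 -1.71e-01] axes [[-0.001, -0.961, -0.278], [1.0, -0.001, -0.0], [-0.0, -0.278, 0.961]] -0.057478754162493914 309.1654903058588
k -10 [-45.9  26.8  82.1  -0.   71.   54.1]
k 170 [ -45.9   26.8   82.1   -0.    71.  -125.9]
k 80 [-45.9  26.8  82.1  -0.   71.  -35.9]
k -100 [-45.9  26.8  82.1  -0.   71.  144.1]
v -10 [  5.7  18.6  96.5  -0.   64.9 105.7]
v 170 [  5.7  18.6  96.5  -0.   64.9 -74.3]
v 80 [ 5.7 18.6 96.5 -0.  64.9 15.7]
v -100 [   5.7   18.6   96.5   -0.    64.9 -164.3]
1.1833 [-0.44513106 -0.11446278  0.23912418]
```

View pics/w1.png

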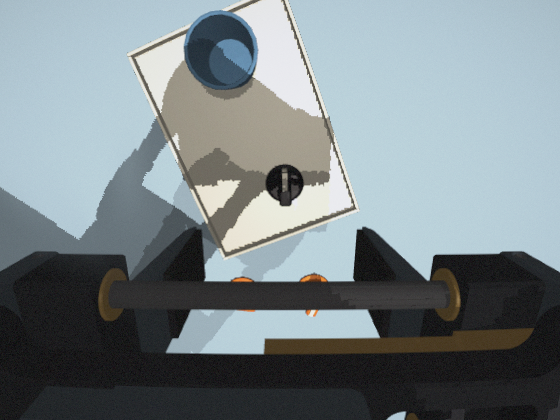

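```bash
python3 - <<'E'
import cv2
im=cv2.imread('pics/w1.png'); cv2.imwrite('pics/w1c.png',cv2.resize(im[155:215,250:330],None,fx=10,fy=10,interpolation=cv2.INTER_CUBIC))
E
```

```text
(no output)
```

View pics/w1c.png

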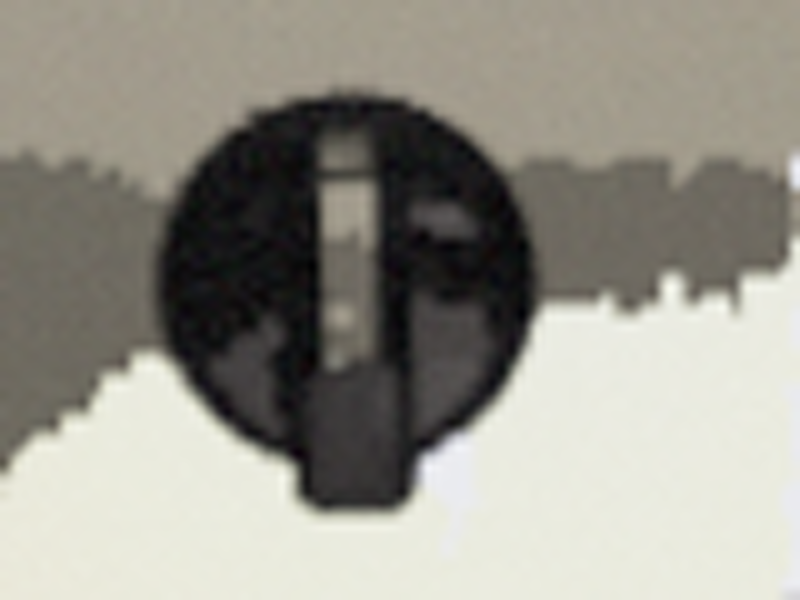

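Pointer top runs from (284.9,172) to the bar centre at (284.8,192). The other bar end is at (285.7,205.5), and the flange circle spans about 266.2–303.3 in x with its top at 164.5.

```bash
python3 - <<'E'
from h import *
from scipy.optimize import least_squares
c=np.load('w1.npy',allow_pickle=True).item()
a=onz(c,(284.9,172.2),.039);b=onz(c,(285.6,205.5),.039);m=onz(c,(284.8,192),.039)
print(a,b,np.linalg.norm(a-b),'mid',(a+b)/2,m,'yaw',np.degrees(np.arctan2(*(a-b)[1::-1])))
# fit flange circle z=.008 r=.023: left,right extremes, top
l=onz(c,(266.2,182.5),.008);r=onz(c,(303.3,182.5),.008);t=onz(c,(284.7,164.5),.006);print(l,r,(l+r)/2,np.linalg.norm(l-r)); d=np.radians(-10);print('from top',t-.023*np.array([np.cos(d),np.sin(d),0]))
E
```

```text
[ 0.47581879 -0.39680652  0.039     ] [ 0.43872247 -0.39124422  0.039     ] 0.037511007860824126 mid [ 0.45727063 -0.39402537  0.039     ] [ 0.45412656 -0.39297743  0.039     ] yaw -8.527519955269586
[ 0.46214259 -0.37238337  0.008     ] [ 0.45442822 -0.41605849  0.008     ] [ 0.45828541 -0.39422093  0.008     ] 0.044351181857967076
from top [ 0.45660902 -0.39379835  0.006     ]
```

```bash
python3 - <<'E'
from h import *
K=np.array([.4573,-.394]);y=-8.5
arm.move_to([*K,.07],down(y)); arm.grip(.05)
arm.move_l([*K,.0205],feed=.08); print(arm.current_force(),arm.current_ee_pos())
arm.grip(0.0); print('w',arm.current_width(),arm.current_grasp_force(),arm.current_force())
arm.move_l([*K,.15],feed=.15); print('w',arm.current_width(),arm.current_force(),arm.current_t())
V=np.array([.48,.1075])
arm.move_to([*V,.26],down(-12.6)); print(arm.current_t(),arm.current_ee_pos())
arm.sleep(.3)
c=arm.get_calibration('wrist'); save(arm.snapshot('wrist'),'w2'); np.save('w2.npy',c,allow_pickle=True)
im=cv2.imread('pics/w2.png');cv2.imwrite('pics/w2b.png',cv2.resize(im[130:330,160:410],None,fx=3,fy=3,interpolation=cv2.INTER_CUBIC))
print(proj(c,[*V,.099]),proj(c,[*V,.075]))
E
```

```text
[ 0.26462548 -0.04330677 -0.26927115] [ 0.45743888 -0.39415652  0.02065162]
w 0.013862387123643578 30.000441670417786 [-0.23667045 -0.71481257  3.70526138]
w 0.0139557844567179 [-0.03605235 -0.28808207  0.07928223] 5.0167
6.8833 [0.48026638 0.10685193 0.25976802]
[[278.2950044  191.47805336]] [[278.33241346 186.7962137 ]]
```

View pics/w2b.png

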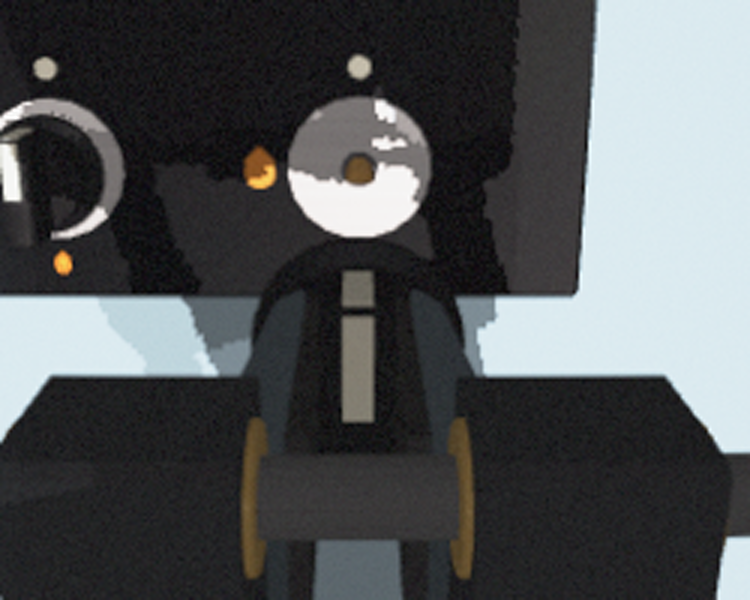

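The knob is held straight. The bezel spans x 288–432 and y 97–238 in the crop, so its centre is px (280.0,185.8). The off dot is at px (279.8,152.2), the flame is at about (246.7,185.7), and the bar's pointer-end top edge is at about px (279.5,234.2).

```bash
python3 - <<'E'
from h import *
c=np.load('w2.npy',allow_pickle=True).item()
b=onz(c,(280,185.8),.078);d=onz(c,(279.8,152.2),.075);f=onz(c,(246.7,185.7),.075)
print('bezel',b,'dot',d,np.linalg.norm(d-b),np.degrees(np.arctan2(*(d-b)[1::-1])),'flame',f,np.linalg.norm(f-b))
p=arm.current_ee_pos();R=arm.current_tool_rot();print(p,np.degrees(np.arctan2(R[1,0],R[0,0])))
for x in (.018,.02,.022): print(x,proj(c,p+R@np.array([x,0,-.0185])))
for x in (.021,.023,.025): print('flange front',x,proj(c,p+R@np.array([x,0,.0145])))
for e in (-.028,.028): print(proj(c,b+R@np.array([e,0,0])),proj(c,b+R@np.array([0,e,0])))
E
```

```text
bezel [0.48137205 0.10519289 0.078     ] dot [0.51903029 0.09697182 0.075     ] 0.03866173213565898 -12.314887425375002 flame [0.48947304 0.14349154 0.075     ] 0.03926082703204104
[0.48006442 0.10727491 0.25991207] -12.624698568185456
0.018 [[278.00248257 236.04562293]]
0.02 [[277.99481734 232.49595421]]
0.022 [[277.98711087 228.92076045]]
flange front 0.021 [[278.13774551 212.24280615]]
flange front 0.023 [[278.13176343 209.18717829]]
flange front 0.025 [[278.12575482 206.11386904]]
[[280.00488358 208.84465809]] [[255.97936528 185.83497649]]
[[279.99411669 161.78181701]] [[304.02000839 185.77982021]]
```

```bash
python3 - <<'E'
from h import *
R=down(-12.4); V=np.array([.4812,.1064,0])
P=V-.05*R[:,0]; P[2]=.135
arm.move_to(P,R); arm.sleep(.3)
c=arm.get_calibration('wrist'); p=arm.current_ee_pos();save(arm.snapshot('wrist'),'w3'); np.save('w3.npy',[c,p,arm.current_tool_rot()],allow_pickle=True)
print(p,arm.current_t(),proj(c,V+[0,0,.099]),proj(c,V+[0,0,.078]))
im=cv2.imread('pics/w3.png');cv2.imwrite('pics/w3b.png',cv2.resize(im[120:260,190:370],None,fx=4.4,fy=4.2,interpolation=cv2.INTER_CUBIC))
E
```

```text
Traceback (most recent call last):
ValueError: setting an array element with a sequence. The requested array has an inhomogeneous shape after 1 dimensions. The detected shape was (3,) + inhomogeneous part.
```

```bash
python3 - <<'E'
from h import *
V=np.array([.4812,.1064,0])
c=arm.get_calibration('wrist'); p=arm.current_ee_pos(); np.save('w3.npy',dict(c=c,p=p,R=arm.current_tool_rot()),allow_pickle=True)
print(p,arm.current_t(),proj(c,V+[0,0,.099]),proj(c,V+[0,0,.078]))
im=cv2.imread('pics/w3.png');cv2.imwrite('pics/w3b.png',cv2.resize(im[100:250,190:370],None,fx=4,fy=4,interpolation=cv2.INTER_CUBIC))
E
```

```text
[0.43313133 0.117143   0.13566586] 8.1833 [[278.54804027 162.26866648]] [[278.59446186 158.37698266]]
```

View pics/w3b.png

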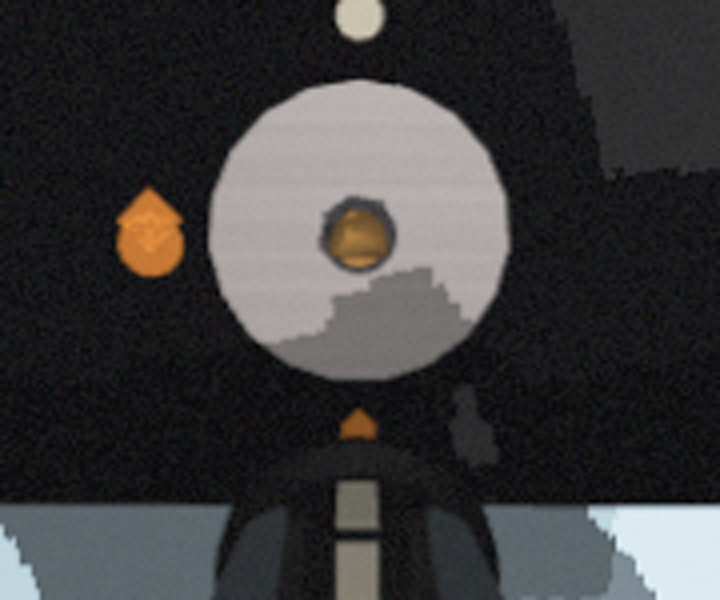

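Knob line and spindle line up in the image: pointer centre px 279.5, spindle and bezel 279.75. In x the bezel is about 0.5–0.8 mm further than estimated. Now a guarded descent with lateral force readings.

```bash
cat >> h.py <<'E'
def goto(P,R,feed=.08,n=2):
    """move_l with correction of the steady-state error"""
    P=np.array(P,float);C=P.copy()
    for _ in range(n):
        arm.move_l(C,R,feed=feed);arm.sleep(.15);C=C+P-arm.current_ee_pos()
    return C
E
python3 - <<'E'
from h import *
R=down(-12.4); V=np.array([.4812,.1064,0])+.0008*R[:,0]
arm.move_l(np.r_[V[:2],.130],R,feed=.1)
C=goto(np.r_[V[:2],.117],R); C[:2]=C[:2]; np.save('C.npy',C)
print(V,C,arm.current_ee_pos(),arm.current_t(),arm.current_force().round(2))
for z in np.arange(.115,.1009,-.0015):
    arm.move_l([C[0],C[1],z],R,feed=.03);f=arm.current_force();print(round(z,4),arm.current_ee_pos().round(5),f.round(2),arm.current_torque().round(2))
    if f[2]>7 or np.hypot(f[0],f[1])>8: break
print(arm.current_t())
E
```

```text
[0.48198134 0.10622821 0.        ] [0.48194201 0.1062596  0.11692691] [0.4820264  0.106113   0.11677803] 9.7083 [ 1.07  0.37 -1.15]
0.115 [0.48185 0.10626 0.11486] [-0.26 -0.01  0.15] [0.07 0.07 0.02]
0.1135 [0.48191 0.10625 0.11341] [-0.28  0.37 -0.76] [0.03 0.05 0.04]
0.112 [0.48189 0.10624 0.11193] [ 0.34 -1.15 -0.39] [0.08 0.06 0.03]
0.1105 [0.48188 0.10627 0.11041] [-0.47  0.11 -0.17] [0.02 0.01 0.06]
0.109 [0.4819  0.10624 0.1089 ] [-0.53  0.05 -0.77] [ 0.    0.06 -0.02]
0.1075 [0.48189 0.10624 0.1074 ] [ 0.46 -0.54 -0.67] [ 0.06  0.   -0.  ]
0.106 [0.48188 0.10625 0.10591] [ 0.41  1.15 -1.32] [ 0.   -0.01 -0.08]
0.1045 [0.48188 0.10623 0.1044 ] [ 0.42  0.09 -0.5 ] [0.06 0.   0.03]
0.103 [0.48191 0.10627 0.10292] [-0.4  -0.82 -1.74] [0.07 0.04 0.05]
0.1015 [0.48208 0.10626 0.10163] [-0.06 -0.3   5.35] [0.02 0.17 0.  ]
12.2083
```

It went in with no side force, and the spring contact came at the expected height. Now press in.

```bash
python3 - <<'E'
from h import *
R=down(-12.4); C=np.load('C.npy')
for z in np.arange(.1005,.0939,-.001):
    arm.move_l([C[0],C[1],z],R,feed=.03);arm.sleep(.05);f=arm.current_force();print(round(z,4),arm.current_ee_pos().round(5),f.round(2),arm.current_torque().round(2))
    if f[2]>22: break
np.save('z.npy',z);print(arm.current_t(),arm.current_width())
E
```

```text
0.1005 [0.4821  0.10628 0.10071] [-1.03  0.54  6.53] [ 0.01  0.2  -0.02]
0.0995 [0.48214 0.10628 0.09976] [-1.24  0.3   6.44] [ 0.08  0.22 -0.06]
0.0985 [0.4821  0.10628 0.09878] [-1.59 -0.64  6.97] [0.02 0.24 0.02]
0.0975 [0.48212 0.10628 0.0978 ] [-2.13  0.18  8.18] [0.03 0.31 0.1 ]
0.0965 [0.48219 0.1063  0.09704] [-2.41  0.05 13.47] [-0.04  0.55 -0.02]
0.0955 [0.48234 0.10631 0.09657] [-6.   -0.26 25.46] [-0.07  1.09 -0.01]
14.0083 0.013747243613183309
```

Fully pressed in: hard stop at TCP z ≈ 0.097, 25 N. Now turn anticlockwise in steps while monitoring the push.

```bash
python3 - <<'E'
from h import *
C=np.load('C.npy'); z=float(np.load('z.npy'))
for a in np.linspace(0,98,11)[1:]:
    arm.move_l([C[0],C[1],z],down(-12.4+a),feed=.05);f=arm.current_force();R=arm.current_tool_rot()
    print(round(a,1),round(np.degrees(np.arctan2(R[1,0],R[0,0]))+12.4,1),arm.current_ee_pos().round(5),f.round(2),arm.current_torque().round(2),round(arm.current_t(),2))
    if f[2]<15: z-=.0005
    if f[2]>32: z+=.0004
    if np.hypot(*f[:2])>25: break
np.save('z.npy',z)
arm.sleep(.3);print(arm.current_force(),arm.current_width(),arm.current_grasp_force(),arm.current_ee_pos(),arm.current_t())
save(arm.snapshot('wrist'),'w4');t=arm.snapshot('top');save(t,'top2')
w=cv2.imread('pics/w4.png')[90:290,150:410];t=cv2.imread('pics/top2.png')[190:270,170:290]
cv2.imwrite('pics/c4.png',np.hstack([cv2.resize(w,(520,400)),cv2.resize(t,(280,400*280//600*0+187)) if 0 else cv2.copyMakeBorder(cv2.resize(t,(280,187)),0,213,0,0,cv2.BORDER_CONSTANT)]))
E
```

```text
9.8 9.8 [0.48231 0.10631 0.09655] [-5.41 -0.66 25.32] [-0.12  1.08 -0.03] 14.33
19.6 19.6 [0.48226 0.1063  0.09653] [-6.45 -0.93 25.94] [-0.14  1.1  -0.07] 14.66
29.4 29.4 [0.48225 0.10627 0.09656] [-5.57 -1.47 26.22] [-0.2   1.11 -0.03] 14.98
39.2 39.2 [0.48223 0.10625 0.09654] [-6.04 -1.47 26.64] [-0.23  1.11 -0.03] 15.31
49.0 49.0 [0.48225 0.10621 0.09655] [-5.56 -2.   25.86] [-0.34  1.08  0.01] 15.63
58.8 58.8 [0.48228 0.10618 0.09655] [-5.29 -1.94 26.34] [-0.41  1.06 -0.01] 15.96
68.6 68.6 [0.48225 0.10614 0.09654] [-4.35 -2.4  25.62] [-0.52  1.   -0.07] 16.28
78.4 78.4 [0.48229 0.10611 0.09655] [-5.27 -3.95 25.53] [-0.58  0.94  0.01] 16.61
88.2 88.2 [0.48233 0.1061  0.09655] [-5.62 -3.5  26.48] [-0.6   0.92 -0.02] 16.93
98.0 98.0 [0.48239 0.10609 0.09655] [-4.45 -3.36 25.67] [-0.63  0.87 -0.01] 17.26
[-6.37199098 -2.7526081  26.16296635] 0.014129884276759073 30.009651482105255 [0.48241308 0.10605781 0.09656918] 17.5583
```

View pics/c4.png

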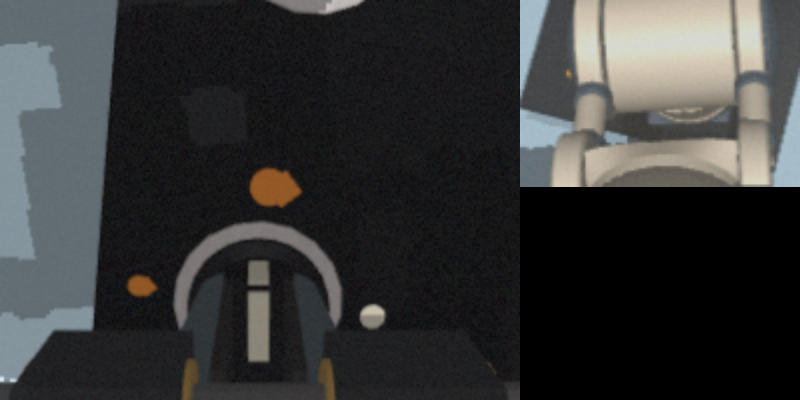

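The pointer is at the large flame (crop 270,187) with the knob square in the grip. The push is 26 N at the hard stop, so I hand in.

```bash
python3 -c "
from rig import arm
print(arm.sign_off())"
```

```text
the job is handed in; nothing more can be done
None
```

Job handed in at about 17.6 s of the 48 s allowed: the knob is home on the spindle, pressed to its stop at about 26 N, turned to the large flame and still gripped; the verdict was not shown.

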